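# Spring check of two tilting mirror mounts on the titration bench

### The job

Check the return springs of the two mirror mounts, first the one with the round mirror, then the one with the square mirror: with the fingertips press down the rubber thumb pad on its corner until the pointer is level with the white line of the clip on its scale, not past it, hold it there for about two seconds, then let go so that the plate springs fully back. Only press: do not touch the pointers, shift the clips, or pick up or disturb anything else on the bench.

Things in the scene. Friction and masses are not known exactly. Their poses are not given: they have to be found in the camera images.
- round_mount: the mount with the round mirror in a black ring 68 mm across: fixed to the bench; aluminium tilt plate 120 x 120 x 8 mm, seen as a diamond, top at 61 mm, over a dark base; mirror frame 6 mm higher. Origin on the bench under the plate's centre; x from thumb-pad corner to the slotted scale, two white upright rails 10 x 16 mm at x = 112 mm, y = -17 and +17 mm, tops at 127 mm; z up
- round_plate (a joint): plate tilt, rad: 0 at rest, grows as the thumb pad goes down and the pointer up, hard stop at 0.40. Axis level, along the mount's y, 47 mm above the bench under the plate's centre. Spring 1.2 N m/rad with 0.12 N m preload brings it back (pad force about 2 N to start, 4.2 N at 0.13 rad, 7 N at 0.28 rad)
- round_pad_top (a point): centre of the top face of the round black rubber thumb pad, 26 mm diameter and 7 mm high, on the plate corner opposite the scale, 65 mm from the tilt axis; moves with the plate; 68 mm above the bench at rest; lowering it by 1 mm raises the pointer tip by about 2.2 mm
- round_pointer_tip (a point): centre of the crossbar (34 mm wide, 6 mm high) that ends the pointer, a thin dark rod 5 mm thick fixed to the plate opposite the thumb pad and passing through the scale's slot. Not to be touched. 142 mm from the tilt axis, 57 mm above the bench at rest
- round_mark (a point): the mark: middle of the white line on the black index clip (24 mm wide, 10 mm high) sitting stiffly on the scale rail at the mount's y = +17 mm, on the face away from the plate. 18 to 38 mm above the pointer tip's rest height; the pointer is on the mark when its tip is as high as this point. z of this point is up
- square_mount: the mount with the square mirror in a black 60 mm frame: fixed to the bench; aluminium tilt plate 120 x 120 x 8 mm, seen as a diamond, top at 61 mm, over a dark base; mirror frame 6 mm higher. Origin on the bench under the plate's centre; x from thumb-pad corner to the slotted scale, two white upright rails 10 x 16 mm at x = 112 mm, y = -17 and +17 mm, tops at 127 mm; z up
- square_plate (a joint): plate tilt, rad: 0 at rest, grows as the thumb pad goes down and the pointer up, hard stop at 0.40. Axis level, along the mount's y, 47 mm above the bench under the plate's centre. Spring 1.2 N m/rad with 0.12 N m preload brings it back (pad force about 2 N to start, 4.2 N at 0.13 rad, 7 N at 0.28 rad)
- square_pad_top (a point): centre of the top face of the round black rubber thumb pad, 26 mm diameter and 7 mm high, on the plate corner opposite the scale, 65 mm from the tilt axis; moves with the plate; 68 mm above the bench at rest; lowering it by 1 mm raises the pointer tip by about 2.2 mm
- square_pointer_tip (a point): centre of the crossbar (34 mm wide, 6 mm high) that ends the pointer, a thin dark rod 5 mm thick fixed to the plate opposite the thumb pad and passing through the scale's slot. Not to be touched. 142 mm from the tilt axis, 57 mm above the bench at rest
- square_mark (a point): the mark: middle of the white line on the black index clip (24 mm wide, 10 mm high) sitting stiffly on the scale rail at the mount's y = +17 mm, on the face away from the plate. 18 to 38 mm above the pointer tip's rest height; the pointer is on the mark when its tip is as high as this point. z of this point is up
- dropper_bottle: small amber glass bottle, 38 mm diameter, 75 mm tall, standing between the two mounts; origin under its centre. Leave alone
- wood_block: upright wooden block 55 x 65 x 70 mm (70 tall), standing between the two mounts; origin under its centre. Leave alone
- beaker: clear glass beaker, 68 mm across, 85 mm tall, on the robot's left of the mounts; origin under its centre. Leave alone
- jar: squat amber jar with white lid, 60 mm across, 65 mm tall, on the robot's right of the mounts; origin under its centre. Leave alone
- dish: white porcelain bowl, 90 mm across, 32 mm tall, between the mounts' scales or beyond; origin under its centre. Leave alone
- low_block: dark wooden block 60 x 50 x 45 mm (45 tall), on the robot's left of the mounts, beyond the beaker; origin under its centre. Leave alone
There are look-alikes about, which are no part of the job. Leave any green look-alike of the square_mount alone.

How it is judged:
On the way, in this order (a step that is already met when the one before it is completed fails the run):
1. the round mirror's thumb pad is pressed by the fingers and its pointer stays within 6 mm of its mark for 1 s, the square one's plate at rest (z of round_pointer_tip in the frame of round_mark between -0.006 and 0.006 m and contact force between the fingers and round_plate_c2 above 0.5 N and value of joint square_plate below 0.02 rad), for 1 s.
2. the round mirror's plate is let go and springs fully back (value of joint round_plate below 0.02 rad and velocity of joint round_plate below 0.05 rad/s), for 0.2 s.
3. the square mirror's thumb pad is pressed by the fingers and its pointer stays within 6 mm of its mark for 1 s, the round one's plate at rest (z of square_pointer_tip in the frame of square_mark between -0.006 and 0.006 m and contact force between the fingers and square_plate_c2 above 0.5 N and value of joint round_plate below 0.02 rad), for 1 s.
At the end, for the whole second after the job is handed in: Both plates are back at rest (tilt under 0.02 rad, still), the clips within 4 mm of where they were, and every bystander within 15 mm of where it stood (all of step 2 and value of joint square_plate below 0.02 rad and velocity of joint square_plate below 0.05 rad/s and distance of each of round_mark, square_mark from where it was at the start of the episode below 0.004 m and distance of each of dropper_bottle, wood_block, beaker, jar, dish, low_block from where it was at the start of the episode below 0.015 m); the robot touches nothing.
It fails at once if a pointer goes more than 12 mm past its mark (z of round_pointer_tip in the frame of round_mark above 0.012 m or z of square_pointer_tip in the frame of square_mark above 0.012 m).
It fails at once if a pointer is touched (contact force between any of the fingers, the arm and round_plate_c3 above 0.5 N or contact force between any of the fingers, the arm and round_plate_c4 above 0.5 N or contact force between any of the fingers, the arm and square_plate_c3 above 0.5 N or contact force between any of the fingers, the arm and square_plate_c4 above 0.5 N).
It fails at once if a clip is shifted more than 4 mm (distance of any of round_mark, square_mark from where it was at the start of the episode above 0.004 m).
It fails at once if a bystander is lifted or shifted by more than 15 mm, or tipped over (distance of any of dropper_bottle, wood_block, beaker, jar, dish, low_block from where it was at the start of the episode above 0.015 m or angle between any of dropper_bottle, wood_block, beaker, jar, dish, low_block's own z axis and vertical above 0.4 rad).
It also fails if it takes over 54 s, if anything falls off the work surface, if the arm or the gripper's body presses on something with over 40 N, if the wrist force passes 120 N, or if a joint passes its speed limit or range.

### The arm

A 6-joint arm with a two-finger parallel gripper is mounted at the origin on the work surface. World frame = base frame: x ahead of the robot, y to its left, z up, the work surface at z = 0. Lengths are in m, angles in rad, forces in N, time in s.
With the tool pointing down it reaches from about 0.375 to 0.9 m from the base axis. Payload 3.1 kg.
Tool frame: the origin (TCP) lies where the fingers leave the gripper's body, on its centre line; the fingertips stand manip.tip_reach ahead of it and the grasp point (between the pads) lies 54 mm ahead of it (manip.tip_reach is the distance from the TCP to the fingertips, in m); z points along the fingers, y is the direction in which the jaws open and shut (so a half turn about z gives the same grasp; the last joint's range is limited). The gripper opens to 85 mm and grips with 20 to 120 N. Pads are 22 mm wide; open, the fingers measure 114 mm over their backs; the gripper's body (76 mm by 85 mm) begins 54 mm behind the grasp point. The pads swing forward as they close: fully open they stand 13 mm farther back than shut.
Start: joints at [-1.48, 0.527, 1.433, -0, 1.181, -0.178], TCP at [0.166, -0.603, 0.304] pointing down, gripper open.
Joint ranges: [-3.08, 3.08], [-0.75, 2.2], [0.22, 2.44], [-1.43, 4.57], [0, 2.65], [-2.85, 2.85]. Speed limits (rad/s): [2.79, 2.79, 3.14, 3.14, 3.14, 3.14].

### API

Orientations are given as a unit quaternion [x, y, z, w].
In Python, from station import manip, cams, order gives the robot as it stands. The module is installed in compiled form; this text tells all that it offers.
- The arm moves only by the tool drive_tool, never from a script. Its arguments are lists of equal length, an entry for each row: "linear": the shift along the tool's x, y, z in mm, a list of three; "rot": the turn, a rotation vector about the tool's x, y, z in degrees, a list of three; "hand": the finger opening in mm, from 0 to 85.4. A call has 1 to 20 rows; each row shifts and turns the pose as measured when the row begins, along the tool's axes as they then stand; what a row does not reach is not made up. A row lasts 1/12 s, in which the tool goes at most 41.7 mm and 7.16 degrees, less where a joint would pass 70% of its speed; a pose out of reach is approached as far as the arm can. A call with a gripper value outside its range is refused whole. The fingers move at their own pace and stop on an object; "force" is the grip in N (left out, the last holds). Time passes only in rows, so rows that do not move let the fingers close. It gives the time, the measured TCP pose, the force and the opening at its end, in the units of the state.
- manip.sense(): the state, without advancing time (a new reading comes with each control period).
- cams.snapshot(name): name is "scene" or "top" or "wrist"; returns the picture (480x640x3 uint8, red, green, blue); there is no depth.
- cams.camera_model(name): a dict with "vfov" (degrees; the focal length in pixels is half the picture's height over the tangent of half this angle, whatever the lens; pixels are square), "cx", "cy" (the principal point, pixels), "rvec" (rotation vector, rad) and "tvec" (3), from world to camera coordinates, as OpenCV has them. Camera axes: x right, y down, z forward; pixel columns grow to the right and rows downward; lengths in m; the calibration is good to about 2 mm. The wrist camera is an equidistant fisheye: a pixel r from the principal point sees the ray r / f radians off the axis. A picture is of the moment at which its call begins: read the wrist's pose just before it. camera_model takes no time and is no camera call; for the wrist camera it gives the pose at the moment of the call.
- order.sign_off(): hands the job in, once; it reports no verdict.
Trained networks look in the newest picture that a camera, given by its name, has taken for a name from the list of things; names that differ only in an ending like _2 or _b are one class to them, and where a whole thing is asked for, a point or a joint stands for the part that bears it (a point fixed in the world has none). Each returns a list of dicts, best first, with "score" (0 to 1); they miss things now and then, are a little off and sometimes report something else, mostly with a low value. They report only what shows in the picture. A call takes as long as a camera call. They do not tell look-alikes from the thing itself.
- cams.regions_of(label, camera): "pixels" (480x640 bool, what is visible of it) and "rect" ([left, top, right, bottom] in pixels, round what is visible of it).
- cams.spot_point(label, camera): "at" ([column, row] in pixels: a listed point, or the origin of a listed thing).
The state is a dict: "t": time; "q": joint angles; "qd": joint speeds; "tau": joint torques, N m; "tcp_pos": TCP position; "tool_rot": TCP orientation; "force": force on the tool from outside, world axes, zero at the start; "ft_torque": the same for the moment, N m; "finger_gap": opening from 0.0 (shut) to 1.0 (fully open).
Only numpy, scipy, OpenCV 4.12 (cv2) and the standard library are available. Lean on these libraries where they do the work, as an engineer would, in place of code of your own. Each camera call takes 0.05 s, during which the arm holds its last target. There are 200 camera calls.

## Working session

There is one attempt and no reset: what is moved stays moved. The work goes in short steps, Python scripts to look and compute and a tool call to move; the robot and the scene stay as the last step left them, time stands still between calls to the robot, and variables do not carry over. Pictures are saved under pics/ and viewed, about 8 in all and at most 12, crops included, and the job is handed in when it is done.

Besides the shell and the picture viewer there is one more tool, called after "Call:" as a command line: name --argument value ..., lists and objects as JSON in quotes. drive_tool: Moves the arm, as the interface text tells. Its arguments: {"type":"object","properties":{"linear":{"type":"array","items":{"type":"array","items":{"type":"number"}}},"rot":{"type":"array","items":{"type":"array","items":{"type":"number"}}},"hand":{"type":"array","items":{"type":"number"}},"force":{"type":"number"}},"required":["linear","rot","hand"]}

```bash
mkdir -p pics; cat > h.py <<'E'
import numpy as np, cv2
from station import manip, cams, order
def snap(n,f=None,crop=None,scale=1):
    im=cams.snapshot(n)
    if f:
        o=im[:,:,::-1]
        if crop: o=o[crop[1]:crop[3],crop[0]:crop[2]]
        if scale!=1: o=cv2.resize(o,None,fx=scale,fy=scale,interpolation=cv2.INTER_CUBIC)
        cv2.imwrite('pics/'+f,o)
    return im
def cam(n):
    m=cams.camera_model(n); R=cv2.Rodrigues(np.array(m['rvec'],float))[0]; return m,R,np.array(m['tvec'],float).ravel(),240/np.tan(np.radians(m['vfov']/2))
def ray(n,p):
    m,R,t,f=cam(n); d=np.array([p[0]-m['cx'],p[1]-m['cy']])
    if n=='wrist':
        r=np.hypot(*d); a=r/f; v=np.array([*(d/max(r,1e-9)*np.sin(a)),np.cos(a)])
    else: v=np.array([d[0]/f,d[1]/f,1.])
    return -R.T@t, R.T@v
def atz(n,p,z):
    c,v=ray(n,p); return c+v*(z-c[2])/v[2]
def proj(n,X):
    m,R,t,f=cam(n); v=R@np.array(X)+t
    if n=='wrist':
        r=np.hypot(v[0],v[1]); a=np.arctan2(r,v[2]); return v[:2]/r*a*f+[m['cx'],m['cy']]
    return v[:2]/v[2]*f+[m['cx'],m['cy']]
def tri(obs):
    A=np.zeros((3,3));b=np.zeros(3)
    for n,p in obs:
        c,v=ray(n,p); v=v/np.linalg.norm(v); P=np.eye(3)-np.outer(v,v); A+=P; b+=P@c
    return np.linalg.solve(A,b)
E
python3 - <<'E'
from h import *
np.set_printoptions(precision=3,suppress=True)
print(manip.tip_reach, manip.sense())
for n in('scene','top'):
    snap(n,n+'0.png')
    for l in('round_mount','square_mount','round_pad_top','square_pad_top','round_pointer_tip','square_pointer_tip','round_mark','square_mark'):
        print(n,l,[(np.round(d['at'],1),round(d['score'],2)) for d in cams.spot_point(l,n)])
    print(-cam(n)[1].T@cam(n)[2])
E
```

```text
0.0726 {'t': 0.0, 'q': array([-1.48 ,  0.528,  1.434,  0.   ,  1.181, -0.178]), 'qd': array([ 0.001, -0.001,  0.001,  0.   , -0.001,  0.001]), 'tau': array([ -0.001, -44.235, -17.803,  -0.   ,   0.008,  -0.   ]), 'tcp_pos': array([ 0.166, -0.602,  0.303]), 'tool_rot': array([ 0.991,  0.134,  0.   , -0.001]), 'force': array([-0.06 ,  0.516,  0.167]), 'ft_torque': array([ 0.051, -0.03 , -0.025]), 'finger_gap': 0.9990991308413317}
scene round_mount [(array([399.9, 334.2]), 0.79), (array([351.9, 259.7]), 0.33)]
scene square_mount [(array([261.2, 184.5]), 0.95), (array([243.3, 263.2]), 0.71), (array([305.3, 218.5]), 0.62)]
scene round_pad_top [(array([424.3, 291.7]), 0.94)]
scene square_pad_top [(array([270.2, 162. ]), 0.83), (array([257.5, 229.6]), 0.7), (array([317. , 187.4]), 0.7), (array([282.1, 318.1]), 0.51)]
scene round_pointer_tip [(array([335.6, 340.9]), 0.68)]
scene square_pointer_tip [(array([197.3, 272.8]), 0.89), (array([290.4, 224.9]), 0.8)]
scene round_mark [(array([357.4, 328.1]), 0.46)]
scene square_mark [(array([241. , 183.7]), 0.54), (array([297.7, 219.7]), 0.51), (arra
[... 172 characters left out ...]
 [(array([376. , 212.2]), 0.86), (array([465.6, 332.3]), 0.73), (array([381.1, 301.4]), 0.67)]
top round_pad_top [(array([228.2, 232.6]), 0.7)]
top square_pad_top [(array([475.9, 354.6]), 0.94), (array([379.7, 233. ]), 0.75), (array([388.1, 329.2]), 0.61), (array([443.1, 255.3]), 0.21)]
top round_pointer_tip [(array([251.4, 160.3]), 0.77), (array([444.6, 257. ]), 0.45)]
top square_pointer_tip [(array([368.5, 259.6]), 0.91), (array([372.7, 163.9]), 0.79), (array([463. , 284.7]), 0.79), (array([306.7, 213.3]), 0.64)]
top round_mark [(array([239.1, 165.2]), 0.51)]
top square_mark [(array([461.6, 290.8]), 0.61), (array([370. , 166.6]), 0.43), (array([362.6, 265.9]), 0.43)]
[ 0.415 -0.007  1.484]
```

View pics/scene0.png

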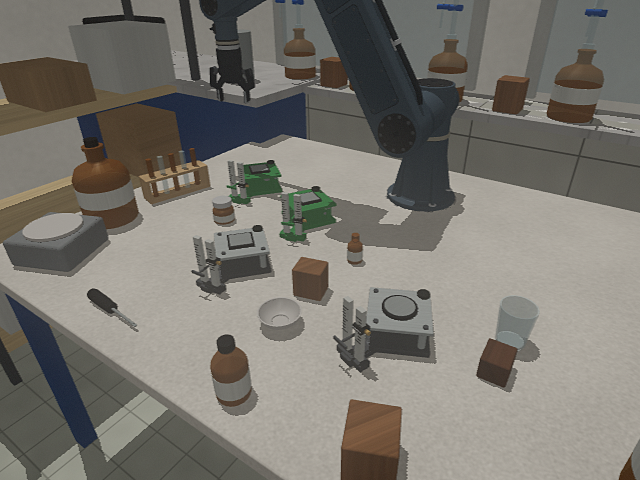

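View pics/top0.png

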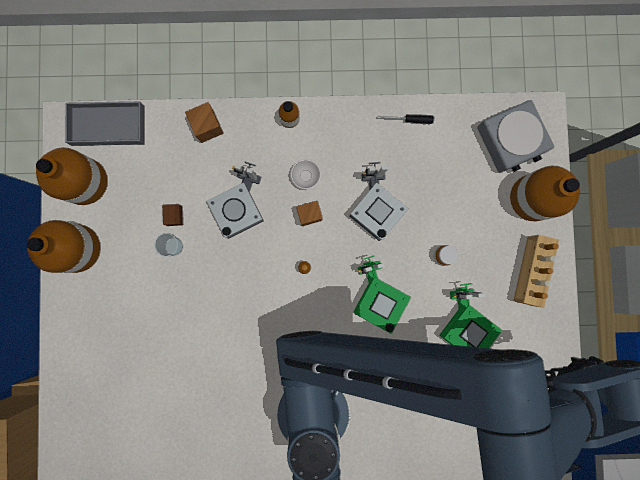

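The pictures show the round mount at about (234,210) in top and (400,315) in scene. The silver square mount is at (379,210) and (242,245); the green look-alikes are nearer the robot.

```bash
python3 - <<'E'
from h import *
np.set_printoptions(precision=4,suppress=True)
for k,tp,sp,tt,st in(('round',(228.2,232.6),(424.3,291.7),(251.4,160.3),None),('square',(379.7,233),(257.5,229.6),(372.7,163.9),(197.3,272.8))):
    P=atz('top',tp,.068); T=atz('top',tt,.057); d=(T-P)[:2]; L=np.hypot(*d); print(k,'pad top',P,'scene',atz('scene',sp,.068),'tip',T,'dist',L,'yaw',np.degrees(np.arctan2(d[1],d[0])))
im=snap('scene')
def crop(b,s): return cv2.resize(im[b[1]:b[3],b[0]:b[2],::-1],(400,600),interpolation=cv2.INTER_CUBIC)
cv2.imwrite('pics/c1.png',np.hstack([crop((320,290,380,380),6),crop((185,225,245,315),6)]))
print('f',cam('scene')[3],cam('wrist')[3],cam('top')[3])
m,R,t,f=cam('wrist');print(-R.T@t,R[2])
for l in('dropper_bottle','wood_block','beaker','jar','dish','low_block'):
    print(l,[atz('top',d['at'],0)[:2] for d in cams.spot_point(l,'top')[:1]])if 0 else 0
E
```

```text
round pad top [0.5289 0.2263 0.068 ] scene [0.5335 0.2344 0.068 ] tip [0.739  0.1583 0.057 ] dist 0.22085084520259368 yaw -17.936128837664516
square pad top [ 0.5178 -0.2068  0.068 ] scene [ 0.529  -0.2015  0.068 ] tip [ 0.721  -0.1945  0.057 ] dist 0.20352264469462106 yaw 3.4840702634994356
f 444.44359118412314 371.64829954431775 496.44150640773216
[ 0.236  -0.5838  0.3739] [-0.274  -0.076  -0.9587]
```

View pics/c1.png

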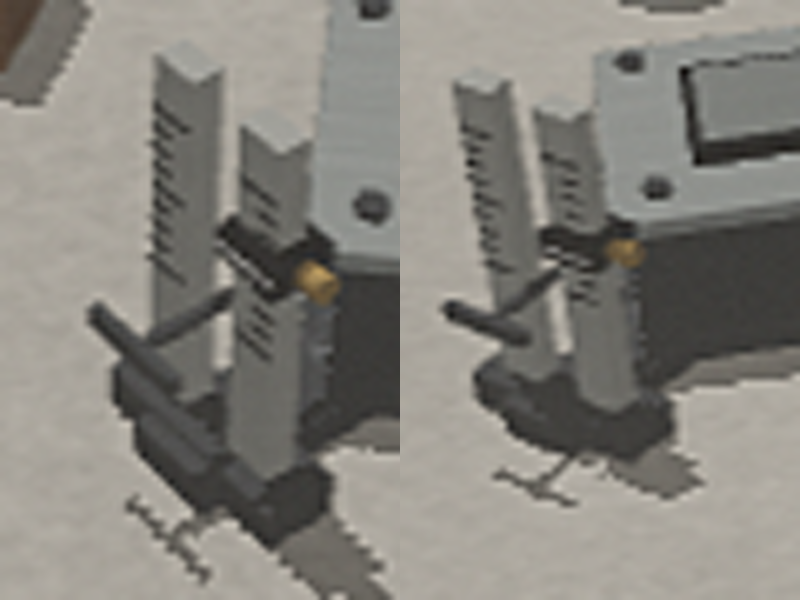

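```bash
cat > fit.py <<'E'
from h import *
from scipy.optimize import least_squares
def W(p,q): # mount->world
    c,s=np.cos(p[2]),np.sin(p[2]); return np.array([p[0]+c*q[0]-s*q[1],p[1]+s*q[0]+c*q[1],q[2]])
def fit(obs,p0):
    r=lambda p:np.concatenate([proj(n,W(p,q))-uv for n,q,uv in obs])
    s=least_squares(r,p0,loss='soft_l1'); return s.x,r(s.x).reshape(-1,2)
E
python3 - <<'E'
from fit import *
np.set_printoptions(precision=4,suppress=True)
pad=(-.065,0,.068);tip=(.142,0,.057);rm=(.112,-.017,.127);rp=(.112,.017,.127)
c=lambda x,y,b:(b[0]+x/6.667,b[1]+y/6.667)
B1=(320,290);B2=(185-60,225)
D={'round':[('top',pad,(226.5,231.5)),('scene',pad,(423.5,293.5)),('scene',tip,c(137,348,B1)),('scene',rm,c(190,62,B1)),('scene',rp,c(274,132,B1))],
'square':[('top',pad,(381,233.5)),('scene',pad,(262.5,230)),('scene',tip,c(487,325,B2)),('scene',rm,c(484,83,B2)),('scene',rp,c(565,108,B2))]}
mk={'round':c(248,266,B1),'square':c(562,258,B2)}
for k,p0 in(('round',(.59,.2,-.3)),('square',(.58,-.2,.06))):
    p,r=fit(D[k],p0); print(k,p,np.degrees(p[2]),r.round(1).tolist(),'pad',W(p,pad))
    cc,v=ray('scene',mk[k])
    for x in(.12,.122,.124,.126):  # intersect plane x_m=x
        n=np.array([np.cos(p[2]),np.sin(p[2]),0]); s=(W(p,(x,0,0))-cc)@n/(v@n); X=cc+s*v
        y=(X-W(p,(x,0,0)))@np.array([-n[1],n[0],0]); print(x,'y',y,'z',X[2])
E
```

```text
round [ 0.5975  0.2122 -0.3327] -19.06035829593799 [[-0.8, -1.3], [-0.2, -1.3], [-0.1, 0.3], [-0.1, -0.2], [0.3, -0.4]] pad [0.536  0.2334 0.068 ]
0.12 y 0.017426859697456113 z 0.08653058806228053
0.122 y 0.0196474394618734 z 0.08928852016865707
0.124 y 0.021868019226290662 z 0.0920464522750335
0.126 y 0.024088598990707824 z 0.09480438438140992
square [ 0.5835 -0.1985  0.0158] 0.9069555918391783 [[-3.8, -0.7], [-1.6, -2.0], [0.2, -0.4], [0.4, -0.6], [-0.2, 0.2]] pad [ 0.5185 -0.1996  0.068 ]
0.12 y 0.01388542265312004 z 0.07434015144099682
0.122 y 0.01634620372776685 z 0.07640069559328122
0.124 y 0.01880698480241366 z 0.07846123974556563
0.126 y 0.02126776587706044 z 0.08052178389785003
```

Call:
drive_tool --linear '[[0,0,0],[0,0,0],[0,0,0],[0,0,0],[0,0,0],[12.6,-38,0],[12.6,-38,0],[12.6,-38,0],[12.6,-38,0],[12.6,-38,0],[12.6,-38,0],[12.6,-38,0],[12.6,-38,0],[12.6,-38,0],[12.6,-38,0],[12.6,-38,0],[12.6,-38,0],[12.6,-38,0],[12.6,-38,0],[12.6,-38,0]]' --rot '[[0,0,6.9],[0,0,6.9],[0,0,6.9],[0,0,6.9],[0,0,6.9],[0,0,0],[0,0,0],[0,0,0],[0,0,0],[0,0,0],[0,0,0],[0,0,0],[0,0,0],[0,0,0],[0,0,0],[0,0,0],[0,0,0],[0,0,0],[0,0,0],[0,0,0]]' --hand '[0,0,0,0,0,0,0,0,0,0,0,0,0,0,0,0,0,0,0,0]'

```text
t: 2.62
tcp_pos: [0.5558, -0.1294, 0.3019]
tool_rot: [0.982, -0.188, 0.004, 0.007]
force: [-0.1, -0.5, -0.5]
finger_gap: 0.003
```

Call:
drive_tool --linear '[[8,-35,5.6],[8,-35,5.6],[8,-35,5.6],[8,-35,5.6],[8,-35,5.6],[8,-35,5.6],[8,-35,5.6],[8,-35,5.6],[8,-35,5.6],[8,-35,5.6],[8,-35,5.6],[8,-35,5.6],[0,0,0],[0,0,0]]' --rot '[[0,0,0],[0,0,0],[0,0,0],[0,0,0],[0,0,0],[0,0,0],[0,0,0],[0,0,0],[0,0,0],[0,0,0],[0,0,0],[0,0,0],[0,0,0],[0,0,0]]' --hand '[0,0,0,0,0,0,0,0,0,0,0,0,0,0]'

```text
t: 3.78
tcp_pos: [0.8127, 0.2553, 0.2239]
tool_rot: [0.983, -0.182, 0.006, 0.007]
force: [0.3, -0.7, 0.8]
finger_gap: 0.002
```

```bash
python3 - <<'E'
from h import *
np.set_printoptions(precision=4,suppress=True)
s=manip.sense();print(s['tcp_pos'],s['tool_rot'])
m,R,t,f=cam('wrist');print(-R.T@t,R[2])
im=snap('wrist','w1.png')
np.savez('w1.npz',m=np.array([m['vfov'],m['cx'],m['cy']]),R=R,t=t)
for l in('round_pad_top','round_pointer_tip','round_mark'):
    print(l,[(np.round(d['at'],1),round(d['score'],2)) for d in cams.spot_point(l,'wrist')])
for X in((.7317,.1659,.057),(.716,.189,.087)): print(proj('wrist',X))
E
```

```text
[0.8127 0.2553 0.2239] [ 0.9833 -0.1819  0.0062  0.0067]
[0.8798 0.2301 0.2949] [-0.2563  0.0862 -0.9628]
round_pad_top []
round_pointer_tip [(array([463.5, 298.4]), 0.9)]
round_mark [(array([445.9, 348.8]), 0.65)]
[457.2051 299.4053]
[446.2594 347.6723]
```

View pics/w1.png

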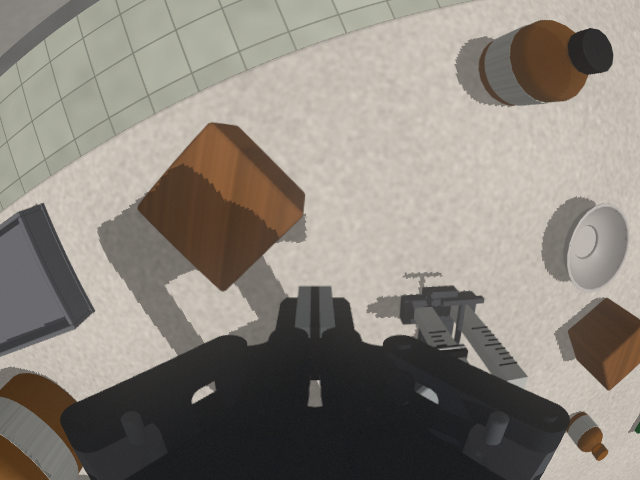

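The wrist picture shows the round mount's crossbar at about (462,299) and its clip at (450,350), just clear of the gripper. I'll zoom in.

```bash
python3 - <<'E'
from h import *
im=cv2.imread('pics/w1.png')[270:370,390:520]
cv2.imwrite('pics/w1c.png',cv2.resize(im,(780,600),interpolation=cv2.INTER_CUBIC))
np.set_printoptions(precision=4,suppress=True)
for u in((446,348.8),(449,349),(452,350)): print(tri([('wrist',u),('scene',(357.2,329.9))]))
print(tri([('wrist',(463,298.6)),('scene',(340.5,342.2))]))
E
```

```text
[0.7145 0.1889 0.0852]
[0.7084 0.1856 0.0789]
[0.7017 0.1822 0.0724]
[0.7224 0.1589 0.0459]
```

View pics/w1c.png

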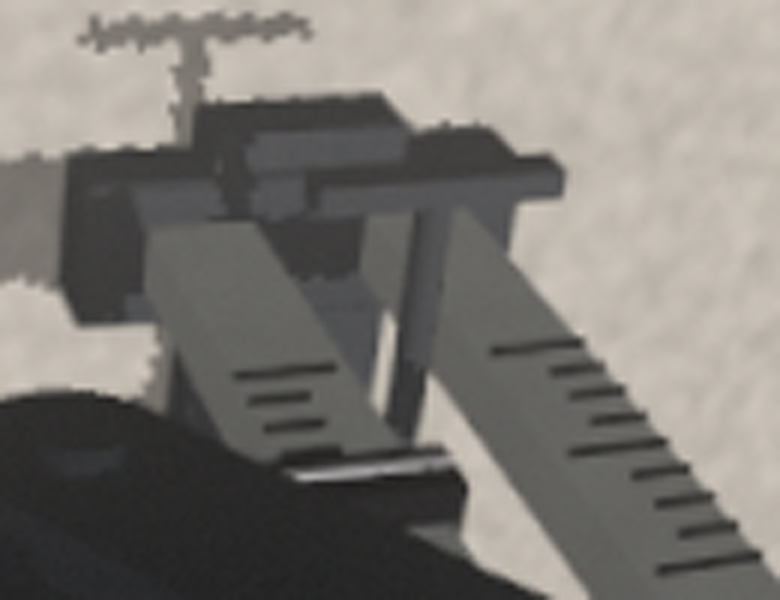

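```bash
python3 - <<'E'
from fit import *
np.set_printoptions(precision=4,suppress=True)
w=lambda x,y:(390+x/6,270+y/6); s=lambda x,y:(320+x/6.667,290+y/6.667)
print('line end',tri([('wrist',w(453,461)),('scene',s(224,243))]))
print('bar end',tri([('wrist',w(563,178)),('scene',s(95,312))]))
print('bar mid',tri([('wrist',w(440,190)),('scene',s(137,348))]))
pad=(-.065,0,.068);tip=(.142,0,.057);rm=(.112,-.017,.127);rp=(.112,.017,.127)
o=[('top',pad,(226.5,231.5)),('scene',pad,(423.5,293.5)),('scene',tip,s(137,348)),('wrist',tip,w(440,190)),('scene',rm,s(190,62)),('scene',rp,s(274,132))]
p,r=fit(o,(.597,.21,-.33)); print(p,np.degrees(p[2]),r.round(1).tolist(),W(p,pad))
# line end: solve in mount frame with x free, z free, y free via both rays
X=tri([('wrist',w(453,461)),('scene',s(224,243))])-W(p,(0,0,0)); c,sn=np.cos(p[2]),np.sin(p[2])
print('line end in mount',c*X[0]+sn*X[1],-sn*X[0]+c*X[1],X[2])
for z in(.079,.083,.087,.091):
  for x in(.121,.124):
    print(z,x,[((proj('wrist',W(p,(x,y,z)))-(390,270))*6).round(),((proj('scene',W(p,(x,y,z)))-(320,290))*6.667).round()] if 0 else [(((proj('wrist',W(p,(x,y,z)))-(390,270))*6).round(),((proj('scene',W(p,(x,y,z)))-(320,290))*6.667).round()) for y in(.005,.029)])
E
```

```text
line end [0.696  0.1708 0.0694]
bar end [0.7092 0.1383 0.0379]
bar mid [0.7182 0.1576 0.0422]
[ 0.5951  0.2113 -0.3464] -19.84648654775041 [[-0.8, -0.6], [0.2, -1.8], [-0.6, -1.4], [-2.0, -0.4], [-0.3, -1.6], [-0.2, -1.8]] [0.534  0.2333 0.068 ]
line end in mount 0.10858784718951958 -0.0038685868356048633 0.06935812030884578
0.079 0.121 [(array([431., 422.]), array([210., 253.])), (array([247., 439.]), array([270., 305.]))]
0.079 0.124 [(array([435., 401.]), array([201., 258.])), (array([250., 418.]), array([261., 310.]))]
0.083 0.121 [(array([442., 438.]), array([210., 241.])), (array([256., 457.]), array([270., 294.]))]
0.083 0.124 [(array([446., 417.]), array([201., 246.])), (array([259., 435.]), array([261., 299.]))]
0.087 0.121 [(array([454., 456.]), array([211., 230.])), (array([266., 474.]), array([271., 282.]))]
0.087 0.124 [(array([458., 434.]), array([202., 234.])), (array([269., 453.]), array([262., 287.]))]
0.091 0.121 [(array([466., 473.]), array([211., 218.])), (array([276., 493.]), array([271., 270.]))]
0.091 0.124 [(array([470., 452.]), array([202., 223.])), (array([279., 471.]), array([262., 275.]))]
```

Call:
drive_tool --linear '[[-31.6,15,-5],[-31.6,15,-5],[-31.6,15,0],[-31.6,15,0],[-31.6,15,3],[-31.6,15,5],[-31.6,15,5],[-31.6,15,5],[0,0,0],[0,0,0]]' --rot '[[0,0,0],[0,0,0],[0,0,0],[0,0,0],[0,0,0],[0,0,0],[0,0,0],[0,0,0],[0,0,0],[0,0,0]]' --hand '[0,0,0,0,0,0,0,0,0,0]'

```text
t: 4.82
tcp_pos: [0.5158, 0.2142, 0.2202]
tool_rot: [0.981, -0.194, 0.01, 0.007]
force: [1.5, -0.5, 0.6]
finger_gap: -0.001
```

```bash
python3 - <<'E'
from h import *
from scipy.spatial.transform import Rotation as Ro
np.set_printoptions(precision=4,suppress=True)
s=manip.sense();print(s['tcp_pos'],s['tool_rot'],s['force'])
snap('wrist','w2.png')
tipw=s['tcp_pos']+Ro.from_quat(s['tool_rot']).apply([0,0,manip.tip_reach]); print('fingertip',tipw,proj('wrist',tipw))
for l in('round_pad_top','round_mount'):
    print(l,[(np.round(d['at'],1),round(d['score'],2),atz('wrist',d['at'],.068)) for d in cams.spot_point(l,'wrist')])
for d in cams.regions_of('round_pad_top','wrist')[:3]: print(d['rect'],d['score'])
E
```

```text
[0.5158 0.2142 0.2202] [ 0.9809 -0.1943  0.01    0.0071] [ 1.4792 -0.4965  0.6007]
fingertip [0.517  0.2129 0.1476] [312.2081 304.3974]
round_pad_top [(array([269.8, 237.4]), 0.86, array([0.5366, 0.2346, 0.068 ]))]
round_mount [(array([272.3, 132.6]), 0.89, array([0.5973, 0.2079, 0.068 ]))]
[143.8, 0.0, 398.5, 261.1] 0.8
[476.4, 2.9, 602.1, 108.4] 0.17
```

View pics/w2.png

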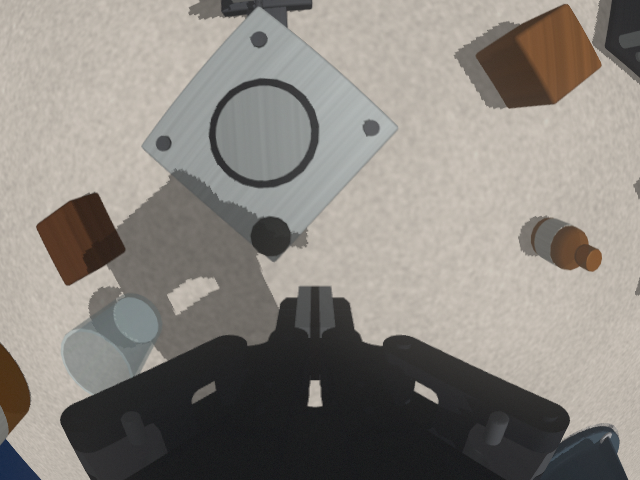

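Call:
drive_tool --linear '[[4,-9.7,0],[4,-9.7,5],[4,-9.7,10],[0,0,14],[0,0,14],[0,0,12],[0,0,8],[0,0,0],[0,0,0]]' --rot '[[0,0,0],[0,0,0],[0,0,0],[0,0,0],[0,0,0],[0,0,0],[0,0,0],[0,0,0],[0,0,0]]' --hand '[0,0,0,0,0,0,0,0,0]'

```text
t: 5.77
tcp_pos: [0.5581, 0.2403, 0.151]
tool_rot: [0.981, -0.196, 0.018, 0.003]
force: [0.1, -0.3, -0.2]
finger_gap: 0.0
```

```bash
cat > st.py <<'E'
from h import *
from scipy.spatial.transform import Rotation as Ro
np.set_printoptions(precision=4,suppress=True)
def st():
    s=manip.sense();R=Ro.from_quat(s['tool_rot']);print('t',round(s['t'],2),'F',s['force'],'fingertip',s['tcp_pos']+R.apply([0,0,manip.tip_reach]),'z',R.apply([0,0,1]),'x yaw',np.degrees(np.arctan2(*R.apply([1,0,0])[1::-1])))
E
python3 - <<'E'
from st import *
st()
im=snap('wrist')
print([(np.round(d['at'],1),round(d['score'],2),atz('wrist',d['at'],.068)) for d in cams.spot_point('round_pad_top','wrist')])
E
```

```text
t 5.77 F [ 0.0947 -0.3236 -0.2223] fingertip [0.5606 0.2393 0.0785] z [ 0.0339 -0.0137 -0.9993] x yaw -22.56560373787629
[(array([344.2, 337.6]), 0.97, array([0.5345, 0.2341, 0.068 ]))]
```

Call:
drive_tool --linear '[[-8,6.5,0],[-8,6.5,0],[0,0,0],[0,0,0],[0,0,0]]' --rot '[[0,-1.1,0],[0,-1,0],[0,0,0],[0,0,0],[0,0,0]]' --hand '[0,0,0,0,0]'

```text
t: 6.28
tcp_pos: [0.5364, 0.2338, 0.1539]
tool_rot: [0.981, -0.196, -0.0, -0.002]
force: [-1.0, -0.4, 0.3]
finger_gap: 0.002
```

```bash
python3 - <<'E'
from st import *
st()
im=snap('wrist')
print([(np.round(d['at'],1),round(d['score'],2),atz('wrist',d['at'],.068)) for d in cams.spot_point('round_pad_top','wrist')])
E
```

```text
t 6.28 F [-0.9846 -0.3733  0.2994] fingertip [0.5365 0.234  0.0813] z [ 0.0006  0.0029 -1.    ] x yaw -22.572508349896395
[(array([315.5, 293.3]), 0.73, array([0.5366, 0.2334, 0.068 ]))]
```

Call:
drive_tool --linear '[[0,0,6],[0,0,5],[0,0,4],[0,0,3],[0,0,2],[0,0,0],[0,0,0],[0,0,0]]' --rot '[[0,0,0],[0,0,0],[0,0,0],[0,0,0],[0,0,0],[0,0,0],[0,0,0],[0,0,0]]' --hand '[0,0,0,0,0,0,0,0]'

```text
t: 7.05
tcp_pos: [0.5366, 0.235, 0.1332]
tool_rot: [0.981, -0.195, -0.0, -0.002]
force: [-0.7, 0.6, 5.2]
finger_gap: 0.001
```

```bash
cat > look.py <<'E'
from st import *
import sys
k,b,f=sys.argv[1],[int(v) for v in sys.argv[2].split(',')],sys.argv[3]
st()
snap('scene',f,b,6.667)
print([(np.round(d['at'],1),round(d['score'],2)) for d in cams.spot_point(k+'_pointer_tip','scene')],[(np.round(d['at'],1),round(d['score'],2)) for d in cams.spot_point(k+'_mark','scene')])
E
python3 look.py round 320,290,380,380 r1.png
```

```text
t 7.05 F [-0.6746  0.6035  5.22  ] fingertip [0.5366 0.2353 0.0606] z [ 0.0002  0.0039 -1.    ] x yaw -22.545287174802546
[(array([425. , 293.7]), 0.74), (array([242.6, 262.6]), 0.7), (array([339.4, 333.2]), 0.69)] [(array([358.8, 329.5]), 0.58)]
```

View pics/r1.png

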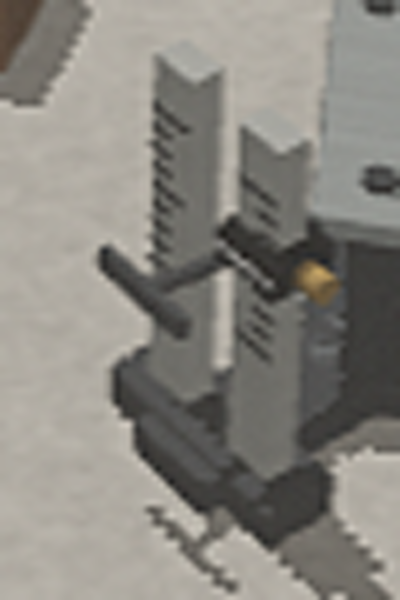

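```bash
python3 - <<'E'
from fit import *
p=(.5965,.2117,-.34)
for th in(0,.05,.1,.15,.2,.25):
    c,s=np.cos(th),np.sin(th); q=(.142*c-.01*s,0,.047+.142*s+.01*c)
    print(th,round(q[2],4),((proj('scene',W(p,q))-(320,290))*6.667).round(),'pad z',.047+.021*c-.065*s)
for z in(.075,.08,.085,.09): print(z,((proj('scene',W(p,(.121,.017,z)))-(320,290))*6.667).round(),'bar over same x,z',((proj('scene',W(p,(.138,0,z)))-(320,290))*6.667).round())
E
```

```text
0 0.057 [134. 345.] pad z 0.068
0.05 0.0641 [136. 323.] pad z 0.0647251094657002
0.1 0.0711 [140. 302.] pad z 0.06140591538879471
0.15 0.0781 [144. 279.] pad z 0.058050714025872946
0.2 0.085 [150. 256.] pad z 0.05466789163298709
0.25 0.0918 [157. 233.] pad z 0.051265903504379554
0.075 [240. 296.] bar over same x,z [147. 287.]
0.08 [241. 281.] bar over same x,z [147. 272.]
0.085 [241. 267.] bar over same x,z [147. 257.]
0.09 [242. 252.] bar over same x,z [148. 243.]
```

Call:
drive_tool --linear '[[0,0,2],[0,0,1.5],[0,0,1],[0,0,0],[0,0,0],[0,0,0]]' --rot '[[0,0,0],[0,0,0],[0,0,0],[0,0,0],[0,0,0],[0,0,0]]' --hand '[0,0,0,0,0,0]'

```text
t: 7.7
tcp_pos: [0.5362, 0.2352, 0.1312]
tool_rot: [0.981, -0.195, -0.0, -0.002]
force: [-1.5, 0.6, 6.1]
finger_gap: 0.003
```

```bash
python3 look.py round 320,290,380,380 r2.png
```

```text
t 7.7 F [-1.4752  0.5712  6.0828] fingertip [0.5362 0.2355 0.0586] z [-0.0001  0.0036 -1.    ] x yaw -22.50494917859405
[(array([337.3, 329.7]), 0.56), (array([309.9, 292. ]), 0.52)] [(array([358.1, 328.4]), 0.51)]
```

View pics/r2.png

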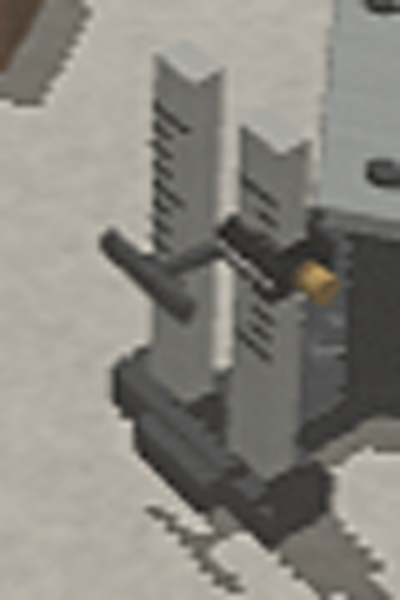

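Call:
drive_tool --linear '[[0,0,1.5],[0,0,1.5],[0,0,1],[0,0,0],[0,0,0]]' --rot '[[0,0,0],[0,0,0],[0,0,0],[0,0,0],[0,0,0]]' --hand '[0,0,0,0,0]'

```text
t: 8.27
tcp_pos: [0.5359, 0.2353, 0.1296]
tool_rot: [0.981, -0.195, -0.0, -0.002]
force: [-1.1, -0.3, 6.6]
finger_gap: -0.003
```

Call:
drive_tool --linear '[[0,0,1.2],[0,0,0],[0,0,0],[0,0,0],[0,0,0],[0,0,0],[0,0,0],[0,0,0]]' --rot '[[0,0,0],[0,0,0],[0,0,0],[0,0,0],[0,0,0],[0,0,0],[0,0,0],[0,0,0]]' --hand '[0,0,0,0,0,0,0,0]'

```text
t: 8.93
tcp_pos: [0.5362, 0.2352, 0.1322]
tool_rot: [0.981, -0.194, 0.001, -0.001]
force: [-0.9, -0.2, 4.7]
finger_gap: 0.0
```

```bash
python3 look.py round 320,290,380,380 r3.png
```

```text
t 8.93 F [-0.8837 -0.1876  4.6973] fingertip [0.5363 0.2354 0.0596] z [ 0.0016  0.0024 -1.    ] x yaw -22.40040882789445
[(array([336.6, 331.9]), 0.56), (array([196.9, 275.1]), 0.34)] [(array([356.1, 330.6]), 0.48)]
```

View pics/r3.png

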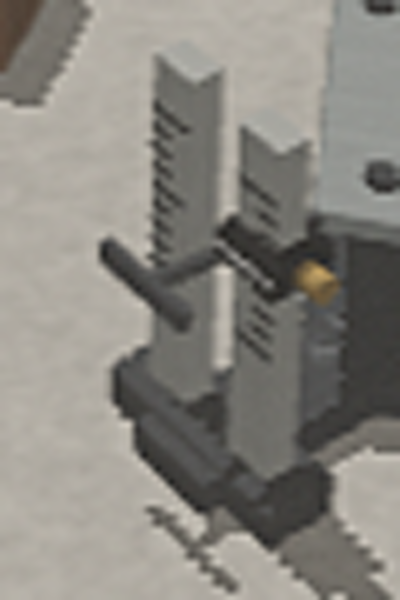

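Call:
drive_tool --linear '[[0,0,1.3],[0,0,1.3],[0,0,1.3],[0,0,1.2],[0,0,0.5],[0,0,0.5]]' --rot '[[0,0,0],[0,0,0],[0,0,0],[0,0,0],[0,0,0],[0,0,0]]' --hand '[0,0,0,0,0,0]'

```text
t: 9.58
tcp_pos: [0.5357, 0.2355, 0.1289]
tool_rot: [0.981, -0.194, 0.0, -0.001]
force: [-1.6, -0.7, 7.1]
finger_gap: -0.001
```

Call:
drive_tool --linear '[[0,0,0.5],[0,0,0.5],[0,0,0.5],[0,0,0.5],[0,0,0.5],[0,0,0.5],[0,0,0.5],[0,0,0.5]]' --rot '[[0,0,0],[0,0,0],[0,0,0],[0,0,0],[0,0,0],[0,0,0],[0,0,0],[0,0,0]]' --hand '[0,0,0,0,0,0,0,0]'

```text
t: 10.25
tcp_pos: [0.5357, 0.2355, 0.1291]
tool_rot: [0.981, -0.193, 0.001, -0.001]
force: [-1.9, 0.9, 6.7]
finger_gap: -0.002
```

```bash
cat > bar.py <<'E'
# bar end tracking: template match of crossbar from ref picture (crop at 6.667x)
import cv2,sys
from h import *
def track(ref,box,f,sy=120):
    a=cv2.imread('pics/'+ref);b=cv2.imread('pics/'+f);x0,y0,x1,y1=box
    r=cv2.matchTemplate(b[max(0,y0-sy):y1+40,max(0,x0-20):x1+30],a[y0:y1,x0:x1],cv2.TM_CCOEFF_NORMED)
    _,v,_,l=cv2.minMaxLoc(r); return max(0,x0-20)+l[0]-x0,max(0,y0-sy)+l[1]-y0,v
E
python3 look.py round 320,290,380,380 r4.png; python3 -c "
from bar import *
for f in('r1.png','r2.png','r4.png'): print(f,track('r3.png',(90,225,150,300),f), track('r3.png',(90,225,200,335),f))"
```

```text
t 10.25 F [-1.9124  0.9248  6.6923] fingertip [0.5358 0.2356 0.0565] z [ 0.0021  0.0015 -1.    ] x yaw -22.298262835748144
[(array([339.8, 327.4]), 0.8)] [(array([357.6, 327.6]), 0.69)]
r1.png (-2, 7, 0.9802441596984863) (-1, 7, 0.9691460132598877)
r2.png (1, -10, 0.959898054599762) (1, -10, 0.9590505957603455)
r4.png (5, -26, 0.9524217247962952) (4, -26, 0.9423041939735413)
```

Call:
drive_tool --linear '[[0,0,0.6],[0,0,0.5],[0,0,0.5],[0,0,0.5],[0,0,0.5],[0,0,0.5],[0,0,0.5],[0,0,0.5],[0,0,0.5],[0,0,0.5],[0,0,0.5],[0,0,0.5],[0,0,0.5],[0,0,0.5]]' --rot '[[0,0,0],[0,0,0],[0,0,0],[0,0,0],[0,0,0],[0,0,0],[0,0,0],[0,0,0],[0,0,0],[0,0,0],[0,0,0],[0,0,0],[0,0,0],[0,0,0]]' --hand '[0,0,0,0,0,0,0,0,0,0,0,0,0,0]'

```text
t: 11.57
tcp_pos: [0.5356, 0.2356, 0.1294]
tool_rot: [0.981, -0.192, 0.002, -0.001]
force: [-0.9, -0.3, 6.7]
finger_gap: -0.0
```

```bash
python3 look.py round 320,290,380,380 r5.png; python3 -c "
from bar import *
print(track('r4.png',(95,200,150,275),'r5.png'))"
```

```text
t 11.57 F [-0.8551 -0.2983  6.6816] fingertip [0.5358 0.2356 0.0568] z [ 0.0039  0.0003 -1.    ] x yaw -22.186495690560424
[(array([340.4, 326.3]), 0.73), (array([399.3, 332.8]), 0.73)] [(array([356.9, 329.2]), 0.58)]
(0, 3, 0.9856317043304443)
```

View pics/r5.png

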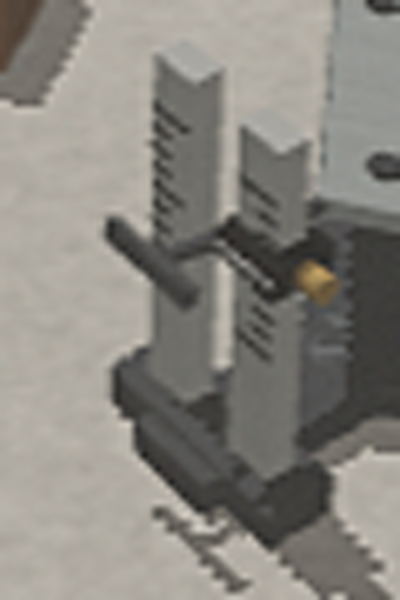

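Call:
drive_tool --linear '[[0,0,-10],[0,0,-25],[0,0,-35],[0,0,-30],[11,35,0],[11,35,0],[11,35,0],[11,35,0],[11,35,0],[11,35,0],[11,35,0],[11,35,0],[11,35,0],[11,35,0],[11,35,0],[0,0,0],[0,0,0],[0,0,0],[0,0,0],[0,0,0]]' --rot '[[0,0,0],[0,0,0],[0,0,0],[0,0,0],[0,0,0],[0,0,0],[0,0,0],[0,0,0],[0,0,0],[0,0,0],[0,0,0],[0,0,0],[0,0,0],[0,0,0],[0,0,0],[0,0,-6],[0,0,-6],[0,0,-6],[0,0,-5],[0,0,0]]' --hand '[0,0,0,0,0,0,0,0,0,0,0,0,0,0,0,0,0,0,0,0]'

```text
t: 13.38
tcp_pos: [0.5082, -0.1907, 0.2403]
tool_rot: [1.0, 0.018, 0.013, 0.005]
force: [0.5, -0.0, -0.2]
finger_gap: -0.0
```

```bash
python3 - <<'E'
from st import *
st()
im=snap('wrist','w3.png')
for l in('square_pad_top','square_mount'):
    print(l,[(np.round(d['at'],1),round(d['score'],2),atz('wrist',d['at'],.068)) for d in cams.spot_point(l,'wrist')])
E
```

```text
t 13.38 F [ 0.5337 -0.0049 -0.1965] fingertip [ 0.5101 -0.1915  0.1677] z [ 0.0262 -0.0101 -0.9996] x yaw 2.0241469215660257
square_pad_top [(array([341.5, 232.6]), 0.68, array([ 0.5178, -0.2107,  0.068 ]))]
square_mount [(array([330.1, 133.9]), 0.77, array([ 0.5837, -0.2   ,  0.068 ])), (array([320. , 403.3]), 0.74, array([ 0.3706, -0.2016,  0.068 ]))]
```

```bash
python3 look.py square 185,225,245,315 s0.png; python3 - <<'E'
from h import *
# round bar back at rest?
im=snap('scene','chk.png',(320,290,380,380),6.667)
from bar import track
a=cv2.imread('pics/c1.png')[:, :400]; cv2.imwrite('pics/c1r.png',a)
print(track('c1r.png',(85,295,180,390),'chk.png'))
E
```

```text
t 13.53 F [0.7548 0.4455 0.5106] fingertip [ 0.5101 -0.1907  0.1677] z [ 0.0261 -0.0097 -0.9996] x yaw 1.859367472626831
[(array([232.2, 187.2]), 0.7), (array([198.1, 271.7]), 0.64), (array([289.3, 222.3]), 0.61)] [(array([239.2, 183.5]), 0.55), (array([210.8, 261.1]), 0.49), (array([295.4, 218.3]), 0.38)]
(0, 0, 0.9995948672294617)
```

```bash
python3 - <<'E'
from fit import *
np.set_printoptions(precision=4,suppress=True)
im=cv2.imread('pics/w3.png',0); b=(im[200:265,305:380]<45).astype(np.uint8)
n,l,s,c=cv2.connectedComponentsWithStats(b)
for i in range(1,n):
    if s[i,4]>60: print(s[i],c[i]+(305,200), atz('wrist',c[i]+(305,200),.0645))
b=(im<40).astype(np.uint8)*0
top=cv2.imread('pics/top0.png',0)[222:245,368:395]; b=(top<50).astype(np.uint8); n,l,s,c=cv2.connectedComponentsWithStats(b)
for i in range(1,n): print('top',s[i],c[i]+(368,222),atz('top',c[i]+(368,222),.066))
sc=cv2.imread('pics/scene0.png',0)[220:240,250:275]; b=(sc<55).astype(np.uint8); n,l,s,c=cv2.connectedComponentsWithStats(b)
for i in range(1,n): print('scene',s[i],c[i]+(250,220),atz('scene',c[i]+(250,220),.066))
pad=(-.065,0,.066);tip=(.142,0,.057);rm=(.112,-.017,.127);rp=(.112,.017,.127)
q=lambda x,y:(185+(x-400)/6.667,225+y/6.667)
o=[('wrist',pad,(340.5,234)),('wrist',(0,0,.067),(330.1,133.9)),('scene',tip,q(487,325)),('scene',rm,q(484,83)),('scene',rp,q(565,108))]
p,r=fit(o,(.583,-.2,.05));print(p,np.degrees(p[2]),r.round(1).tolist(),W(p,pad))
for th in(0,.05,.1,.15,.2,.25):
    c,s=np.cos(th),np.sin(th); Q=(.142*c-.01*s,0,.047+.142*s+.01*c)
    print(th,round(Q[2],4),((proj('scene',W(p,Q))-(185,225))*6.667).round())
for z in(.075,.08,.085): print(z,[((proj('scene',W(p,(.121,y,z)))-(185,225))*6.667).round() for y in(.005,.017,.029)])
E
```

```text
top [9 0 6 3 9] [379.3333 222.8889] [ 0.5471 -0.207   0.066 ]
top [ 0  8 12 11 27] [373.1852 234.6667] [ 0.5136 -0.1882  0.066 ]
top [ 9  8  9  8 51] [381.2157 233.1373] [ 0.5175 -0.2114  0.066 ]
scene [ 3  5  9  7 47] [257.0638 228.1915] [ 0.5218 -0.2095  0.066 ]
scene [ 0 12  1  1  1] [250. 232.] [ 0.5452 -0.2115  0.066 ]
scene [ 1 14  1  2  2] [251.  234.5] [ 0.5528 -0.2014  0.066 ]
scene [ 2 18  1  2  2] [252.  238.5] [ 0.5654 -0.1868  0.066 ]
[ 0.5836 -0.2041  0.0727] 4.163173959794547 [[-1.0, -3.4], [6.9, 0.5], [1.1, -0.1], [0.4, -0.3], [0.5, 0.0]] [ 0.5187 -0.2089  0.066 ]
0 0.057 [ 94. 324.]
0.05 0.0641 [ 92. 305.]
0.1 0.0711 [ 91. 285.]
0.15 0.0781 [ 91. 265.]
0.2 0.085 [ 91. 244.]
0.25 0.0918 [ 93. 223.]
0.075 [array([144., 250.]), array([172., 260.]), array([201., 271.])]
0.08 [array([141., 237.]), array([170., 247.]), array([199., 258.])]
0.085 [array([139., 224.]), array([168., 234.]), array([196., 244.])]
```

View pics/w3.png

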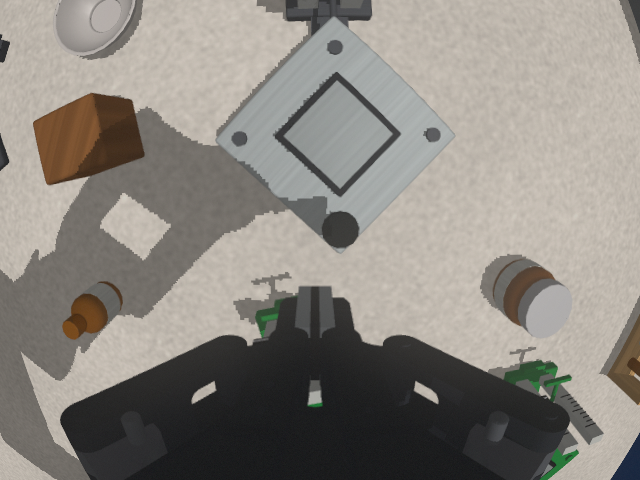

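```bash
python3 - <<'E'
from h import *
im=cv2.imread('pics/scene0.png',0)
print('square cols 203-222');
for r in range(256,272): print(r,im[r,203:223])
print('round cols 350-368')
for r in range(321,340): print(r,im[r,350:369])
E
```

```text
square cols 203-222
256 [ 96 120 166 167 131 104 102  95 113 107 105 101 107 134 154 150 148 146
 146 147]
257 [ 98 111 153 170 131 107  97  64  70  93 104 104  96  65  90 139 159 154
 154 154]
258 [ 98 115 161 175 120  88 102 119 108  96 107 108 101  66  44  42  53  96
 124 112]
259 [101 108 111  65  44  47  47  71 105 119 115 102  64  47  49  50  49  77
  99  96]
260 [100 103  90  43  49  53  54  46  45  50  58  53  47  51  53  48  49  81
  99  87]
261 [101 105  92  50  44  46  49  51  47  50  49  48  51  73  93 101 114  87
  58  54]
262 [102 105  94  82 120 117  51  49  48  53  54  50  64  84  92 105 120  82
  73  56]
263 [103 104 104  92  57  61 101 112  87  64  49  48  57  72  90  89  89  84
  74  60]
264 [101 102 118 166 185 133  48  50  78 109  86  48  44  69  99  83  89  84
  62  61]
265 [105 103 111 124  98  72 114 108  78  49  41  46  66  94 105  95  71  57
  61  60]
266 [106 109 100  69  48  62  98 110 112 116 109  96 107 106 103  92  79  77
  59  61]
267 [ 99  69  54  51  78 128 140 109  97  59  62  94 104 104 107 100  73  55
  59  63]
268 [ 88  56  55  66 135 173 129  90
[... 1207 characters left out ...]
42  49  48  51  71 104 134 145
 149]
332 [101 107 145 183 170 117 107  94  44  97 117  43  49  50  67  93 119 122
 103]
333 [106 114 125 104  75  91 107  91  48  59  67  54  42  53  66  74  91  96
  82]
334 [104  87  68  48  63  94 105 108  96  46  40  39  49  84 121 122  76  85
  87]
335 [ 87  72  53  51  72 106 104 100  94  99  67  85 112 110 101  84  73  80
  87]
336 [ 73  60  47  73 112 103 104  89  59  96 110 108 109 106 100  85  75  79
  77]
337 [ 55  64 134 186 164  98 104 107  92  49  81 107 105 102 109 103  71  79
  84]
338 [ 91 123 158 179 163  98  97  81  93  97  69  92 105 106  98  75  73  77
  81]
339 [109 118 154 175 154  73  93  94  50  82 107 106 103 104 103  86  78  76
  77]
```

Call:
drive_tool --linear '[[3.5,9.5,10],[3.5,9.5,20],[0,0,20],[0,0,16],[0,0,10],[0,0,0],[0,0,0]]' --rot '[[0,-0.8,0],[0,-0.7,0],[0,0,0],[0,0,0],[0,0,0],[0,0,0],[0,0,0]]' --hand '[0,0,0,0,0,0,0]'

```text
t: 14.32
tcp_pos: [0.5186, -0.2094, 0.1633]
tool_rot: [1.0, 0.017, 0.001, 0.007]
force: [-0.6, -0.2, -0.4]
finger_gap: -0.002
```

```bash
python3 - <<'E'
from st import *
st()
im=snap('wrist')
print([(np.round(d['at'],1),round(d['score'],2),atz('wrist',d['at'],.068)) for d in cams.spot_point('square_pad_top','wrist')])
E
```

```text
t 14.32 F [-0.6022 -0.2017 -0.4102] fingertip [ 0.5188 -0.2104  0.0907] z [ 0.0029 -0.0133 -0.9999] x yaw 1.8939667487734415
[(array([316. , 284.9]), 0.64, array([ 0.5188, -0.2122,  0.068 ])), (array([ 56.7, 335.4]), 0.47, array([ 0.474 , -0.0512,  0.068 ]))]
```

Call:
drive_tool --linear '[[0,1.5,9],[0,0,7],[0,0,5],[0,0,4],[0,0,2],[0,0,1],[0,0,0.3]]' --rot '[[0,0,0],[0,0,0],[0,0,0],[0,0,0],[0,0,0],[0,0,0],[0,0,0]]' --hand '[0,0,0,0,0,0,0]'

```text
t: 15.0
tcp_pos: [0.5198, -0.2125, 0.1368]
tool_rot: [1.0, 0.017, 0.004, 0.009]
force: [-0.5, -0.0, 4.6]
finger_gap: 0.002
```

```bash
python3 look.py square 185,225,245,315 s1.png; python3 -c "
from bar import *
print(track('s0.png',(35,290,135,355),'s1.png',130))"
```

```text
t 15.0 F [-0.4661 -0.0287  4.6248] fingertip [ 0.5203 -0.2138  0.0642] z [ 0.0077 -0.0177 -0.9998] x yaw 1.9524089265082005
[(array([291.4, 227.8]), 0.79), (array([197.4, 265.4]), 0.69), (array([229.5, 185.9]), 0.57), (array([244.4, 262.2]), 0.5)] [(array([208.5, 262.4]), 0.57), (array([295.3, 216.4]), 0.53)]
(-2, -26, 0.9749370217323303)
```

Call:
drive_tool --linear '[[0,0,1.4],[0,0,1.4],[0,0,1.3],[0,0,1],[0,0,0.4],[0,0,0.4]]' --rot '[[0,0,0],[0,0,0],[0,0,0],[0,0,0],[0,0,0],[0,0,0]]' --hand '[0,0,0,0,0,0]'

```text
t: 15.65
tcp_pos: [0.5188, -0.2125, 0.1324]
tool_rot: [1.0, 0.018, 0.003, 0.009]
force: [-2.8, 0.3, 5.2]
finger_gap: -0.001
```

```bash
python3 look.py square 185,225,245,315 s2.png; python3 -c "
from bar import *
print(track('s0.png',(35,290,135,355),'s2.png',130),track('s1.png',(35,260,135,330),'s2.png',130))"
```

```text
t 15.65 F [-2.8047  0.3333  5.2131] fingertip [ 0.5193 -0.2138  0.0598] z [ 0.0064 -0.0183 -0.9998] x yaw 2.0133535498106343
[(array([289.8, 226.4]), 0.79), (array([196.6, 263.8]), 0.77), (array([359.4, 325.5]), 0.41)] [(array([492.8, 371.9]), 0.65), (array([211.1, 261.2]), 0.61), (array([297.2, 216.6]), 0.55)]
(-6, -57, 0.9258612990379333) (-2, -30, 0.9475539922714233)
```

Call:
drive_tool --linear '[[0,0,0.4],[0,0,0.4],[0,0,0.4],[0,0,0.4],[0,0,0.4],[0,0,0.4],[0,0,0.4],[0,0,0.4],[0,0,0.4],[0,0,0.4],[0,0,0.4],[0,0,0.4]]' --rot '[[0,0,0],[0,0,0],[0,0,0],[0,0,0],[0,0,0],[0,0,0],[0,0,0],[0,0,0],[0,0,0],[0,0,0],[0,0,0],[0,0,0]]' --hand '[0,0,0,0,0,0,0,0,0,0,0,0]'

```text
t: 16.8
tcp_pos: [0.5184, -0.2124, 0.131]
tool_rot: [1.0, 0.018, 0.004, 0.01]
force: [-2.1, 0.2, 5.9]
finger_gap: 0.001
```

```bash
python3 look.py square 185,225,245,315 s3.png; python3 -c "
from bar import *
print(track('s2.png',(35,230,135,300),'s3.png',130))"
```

```text
t 16.8 F [-2.1279  0.1529  5.9254] fingertip [ 0.519  -0.2139  0.0584] z [ 0.0076 -0.0199 -0.9998] x yaw 2.051762432622481
[(array([287.5, 227.5]), 0.95), (array([197.2, 262.9]), 0.87), (array([229.5, 187. ]), 0.71)] [(array([310.6, 294.6]), 0.49), (array([295.4, 218.4]), 0.47), (array([211.5, 260.9]), 0.45)]
(-1, -11, 0.9717880487442017)
```

View pics/s3.png

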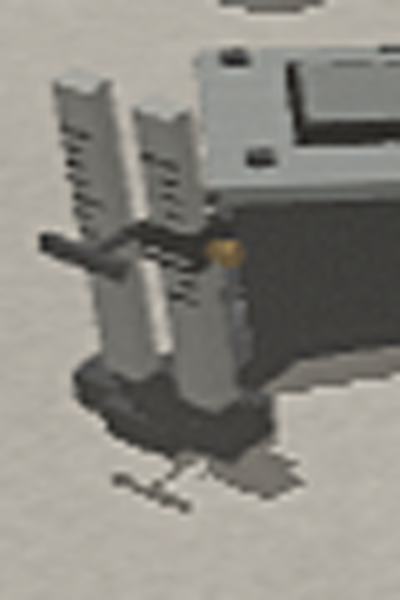

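Call:
drive_tool --linear '[[0,0,-0.4],[0,0,-0.5],[0,0,0.3],[0,0,0.28],[0,0,0.28],[0,0,0.28]]' --rot '[[0,0,0],[0,0,0],[0,0,0],[0,0,0],[0,0,0],[0,0,0]]' --hand '[0,0,0,0,0,0]'

```text
t: 17.45
tcp_pos: [0.5186, -0.2123, 0.1324]
tool_rot: [1.0, 0.018, 0.004, 0.01]
force: [-2.6, -0.4, 5.3]
finger_gap: -0.002
```

```bash
python3 look.py square 185,225,245,315 s4.png; python3 -c "
from bar import *
print(track('s3.png',(35,220,135,290),'s4.png',30))"
```

```text
t 17.45 F [-2.6467 -0.4489  5.3499] fingertip [ 0.5192 -0.2138  0.0598] z [ 0.0092 -0.0208 -0.9997] x yaw 2.0614835557745366
[(array([289.9, 226.2]), 0.88), (array([196.7, 265.7]), 0.77), (array([233.2, 187.1]), 0.7)] [(array([358.6, 328.2]), 0.7), (array([208.2, 260.7]), 0.46), (array([295.7, 220.2]), 0.4)]
(1, 11, 0.9725698828697205)
```

Call:
drive_tool --linear '[[0,0,0.28],[0,0,0.28],[0,0,0.28],[0,0,0.28],[0,0,0.28],[0,0,0.28],[0,0,0.28],[0,0,0.28],[0,0,0.28],[0,0,0.28]]' --rot '[[0,0,0],[0,0,0],[0,0,0],[0,0,0],[0,0,0],[0,0,0],[0,0,0],[0,0,0],[0,0,0],[0,0,0]]' --hand '[0,0,0,0,0,0,0,0,0,0]'

```text
t: 18.43
tcp_pos: [0.5184, -0.2122, 0.1322]
tool_rot: [1.0, 0.018, 0.005, 0.011]
force: [-2.6, -0.2, 5.2]
finger_gap: -0.004
```

Call:
drive_tool --linear '[[0,0,0.25],[0,0,0.25],[0,0,0.25],[0,0,0.25],[0,0,0.25],[0,0,0.25],[0,0,0.25],[0,0,0.25],[0,0,0.25],[0,0,0.25]]' --rot '[[0,0,0],[0,0,0],[0,0,0],[0,0,0],[0,0,0],[0,0,0],[0,0,0],[0,0,0],[0,0,0],[0,0,0]]' --hand '[0,0,0,0,0,0,0,0,0,0]'

```text
t: 19.27
tcp_pos: [0.5183, -0.2121, 0.1322]
tool_rot: [1.0, 0.018, 0.006, 0.012]
force: [-1.8, -0.3, 4.9]
finger_gap: 0.001
```

```bash
python3 look.py square 185,225,245,315 s5.png; python3 - <<'E'
from bar import *
print(track('s3.png',(35,220,135,290),'s5.png',30))
im=cv2.imread('pics/s5.png',0)
n=snap('scene').mean(2).astype(int)
for r in range(256,272): print(r,n[r,188:216])
E
```

```text
t 19.27 F [-1.8088 -0.2731  4.8518] fingertip [ 0.5192 -0.2138  0.0597] z [ 0.0123 -0.0235 -0.9996] x yaw 2.1065268341351953
[(array([196.6, 264.5]), 0.77), (array([290.3, 225.1]), 0.7), (array([230.2, 187.9]), 0.66), (array([309.3, 292.5]), 0.48)] [(array([212.1, 259.6]), 0.67), (array([294.7, 217.8]), 0.39)]
(0, 10, 0.9740492701530457)
256 [169 168 168 169 170 171 175 160  79  98 117 108  97 110 106 102 124 170
 171 134 107 105  99 117 112 108 108 114]
257 [172 171 172 169 170 169 175 167 114  78  84 114 115 108 106 101 116 157
 175 136 109 100  66  76  96 108 108 101]
258 [172 172 173 173 171 169 172 172 150 110 112 112 111 109 105 105 122 169
 180 126  92 105 121 111  98 110 112 106]
259 [169 172 172 173 170 172 172 178 161  66  89  98 113 109 107 108 100  75
  70  47  48  50  74 108 121 119 107  66]
260 [171 172 176 179 181 181 180 182 175 118  83  85 114 112 103  79  78  54
  48  52  54  55  50  46  50  57  56  48]
261 [169 175 170 118  95 125 171 186 166  83 102 117 110  97  94  72  60  58
  57  47  49  49  51  49  53  51  51  50]
262 [169 176 156  44  65  74  86 131 162 126  
[... 443 characters left out ...]
172 171 175 180 183 178 138  71  54  59  60  67  65  65  89 102
 135 184 167 120 110 115 120 113 103 111]
267 [169 168 166 168 170 171 171 173 180 177 139  90  66  61  58  64  92 103
 123 168 171 135 110 103  59  65  96 108]
268 [172 174 175 171 169 169 170 173 175 175 151 108 110  91  73  91 110 103
 115 155 170 130  93 116 111  91  97 108]
269 [171 172 172 174 172 170 171 172 173 178 165 102 111 114 115 112 108 104
 116 157 176 146  69  45  65 101 113 107]
270 [169 168 172 172 171 169 168 167 169 175 163 103 109 111 110 109 105 105
 108 146 182 168 104 113 108  82  81 108]
271 [170 172 172 170 167 170 173 169 168 172 164 117 108 110 110 112 110 105
 100 139 188 166 102 109 110 111 112 106]
```

Call:
drive_tool --linear '[[0,0,-10],[0,0,-25],[0,0,-30],[0,0,-30],[0,0,-20],[0,0,0],[0,0,0],[0,0,0],[0,0,0]]' --rot '[[0,0,0],[0,0,0],[0,0,0],[0,0,0],[0,0,0],[0,0,0],[0,0,0],[0,0,0],[0,0,0]]' --hand '[0,0,0,0,0,0,0,0,0]'

```text
t: 20.22
tcp_pos: [0.5188, -0.2088, 0.2517]
tool_rot: [1.0, 0.018, 0.008, 0.011]
force: [0.8, -0.6, -0.6]
finger_gap: -0.006
```

```bash
python3 - <<'E'
from st import *
from bar import track
st()
snap('scene','e1.png',(185,225,245,315),6.667); im=snap('scene','e2.png',(320,290,380,380),6.667)
print(track('s0.png',(35,290,135,355),'e1.png'),track('c1r.png',(85,295,180,390),'e2.png'))
print('clips',track('s0.png',(130,215,240,280),'e1.png',20),track('c1r.png',(215,210,340,305),'e2.png',20))
a=cv2.imread('pics/scene0.png')[:,:,::-1]; d=cv2.absdiff(a,im).max(2)[150:420,130:560]; ys,xs=np.where(d>60); print('changed px',len(ys), (xs.min()+130,ys.min()+150,xs.max()+130,ys.max()+150) if len(ys) else '')
m=np.histogram2d(ys+150,xs+130,bins=[range(150,451,30),range(130,581,30)])[0].astype(int); print(m)
E
```

```text
t 20.22 F [ 0.766  -0.622  -0.6435] fingertip [ 0.5201 -0.2104  0.1791] z [ 0.0172 -0.0224 -0.9996] x yaw 2.040234891643388
(0, 0, 0.999671995639801) (0, 0, 0.9995707869529724)
clips (0, 0, 0.9990404844284058) (0, 0, 0.9990203380584717)
changed px 5645 (np.int64(229), np.int64(150), np.int64(516), np.int64(310))
[[  0   0   0 263 305   0   0   0   0   2   0   0   0   0   0]
 [  0   0   0   2  39  92  76 213  33   0  46  32   0   0   0]
 [  0   0   0   0   1   0 211 832 653 767 332  57  28   0   0]
 [  0   0   0   0  27  41  64 121 263 355 137  69  52   0   0]
 [  0   0   0   0  23  29  43  48  54  72  88  91  11   0   0]
 [  0   0   0   0   0   0   0   0   0   0  56  17   0   0   0]
 [  0   0   0   0   0   0   0   0   0   0   0   0   0   0   0]
 [  0   0   0   0   0   0   0   0   0   0   0   0   0   0   0]
 [  0   0   0   0   0   0   0   0   0   0   0   0   0   0   0]
 [  0   0   0   0   0   0   0   0   0   0   0   0   0   0   0]]
```

Both pointers and clips match their starting pictures; the remaining differences look like the arm and its shadow. Handing in.

```bash
python3 -c "
from station import order; print(order.sign_off())"
```

```text
the job is handed in; nothing more can be done
None
```

I pressed both thumb pads to their marks, round mirror first and then square, let each plate spring back, and handed the job in at about 20 s.

| Mount | Estimated mark height | Pointer height during the hold | Hold time | Pad force |
|---|---|---|---|---|
| Round | 84–86 mm | about 84.5–85 mm | about 2 s | about 6.7 N |
| Square | about 76.5–78 mm | about 77 mm | about 1.8 s | about 5 N |

- **Square press:** partway through an earlier hold it crept to about 81 mm, roughly 3–4.5 mm above my mark estimate. I eased it back to about 77 mm and held it there. It stayed short of the 12 mm fail limit.
- **Round press:** the first try sagged below the mark, because rows without motion let the arm be pushed back up. I re-pressed with a small downward correction in each row and it held.
- **Last checks:** both pointers and both clips matched their starting pictures exactly, with zero shift. The gripper was clear, about 110 mm above the pad. Other picture differences looked like the arm and its shadow. I did not measure each bystander separately.
- **What disagreed:** triangulating the round pointer from the wrist and scene cameras came out about 15 mm too low. I therefore took the mark heights from the scene camera relative to the pointer's known rest height, so they are good to about 2 mm.

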